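# Flip the square dish onto the finishing board

### The arm

A 6-joint arm with a two-finger parallel gripper is mounted at the origin on the work surface. World frame = base frame: x ahead of the robot, y to its left, z up, the work surface at z = 0. Lengths are in m, angles in rad, forces in N, time in s.
With the tool pointing down it reaches from about 0.3 to 0.875 m from the base axis. Payload 6.4 kg.
Tool frame: the origin (TCP) lies between the finger pads; the fingertips stand ctrl.tip_reach ahead of it and the grasp point (between the pads) lies 11 mm behind it (ctrl.tip_reach is the distance from the TCP to the fingertips, in m); z points along the fingers, x is the direction in which the jaws open and shut, and the axes are right-handed (so a half turn about z gives the same grasp; the last joint's range is limited). The gripper opens to 85 mm and grips with 20 to 120 N. Pads are 22 mm wide; open, the fingers measure 114 mm over their backs; the gripper's body (76 mm by 85 mm) begins 54 mm behind the grasp point. The pads swing forward as they close: fully open they stand 13 mm farther back than shut.
Start: joints at [1.056, 0.181, 1.607, -0, 1.354, -0.206], TCP at [0.175, 0.548, 0.21] pointing down, gripper open.
Joint ranges: [-2.99, 2.99], [-0.89, 2.07], [0.3, 2.58], [-1.14, 4.28], [0, 2.63], [-3.12, 3.12]. Speed limits (rad/s): [2.57, 2.57, 3.01, 3.14, 3.14, 3.14].

### API

Orientations are given as a unit quaternion [w, x, y, z].
In Python, from bench import telemetry, viewer, ticket, nets, ctrl gives the robot as it stands.
- The arm moves only by the tool step_arm, never from a script. Its argument "plan" is a list of rows, each a list of 2 entries, a list of its own where there are three numbers: the shift along the tool's x, y, z in m, then the turn, a rotation vector about the tool's x, y, z in degrees. A call has 1 to 5 rows; each row is the pose to reach, as a shift and turn from the pose commanded when the call began, along the tool's axes at that moment; what a row does not reach only later rows make up. A row lasts 1/10 s, in which the tool goes at most 50 mm and 8.59 degrees, less where a joint would pass 70% of its speed; a pose out of reach is approached as far as the arm can. A call with a gripper value outside its range is refused whole. "fingers" is the opening in per cent of the stroke, from 0 (shut) to 100 (fully open), set as the call begins (left out, the last holds). The fingers move at their own pace and stop on an object; the grip force is fixed at half the most. Time passes only in rows, so rows that repeat a pose let the fingers close. It gives the time, the measured TCP pose, the force and the opening at its end, in the units of the state.
- telemetry.get_obs(): the state, without advancing time (a new reading comes with each control period).
- viewer.camera(name): name is "side" or "top"; returns the picture (400x640x3 uint8, red, green, blue); there is no depth.
- viewer.get_calibration(name): a dict with "K" (3x3 intrinsics, pixels), "origin" and "orientation" of the camera in the world. Camera axes: x right, y up, looking along -z (the intrinsics and any distortion apply to the point x, -y, -z); pixel columns grow to the right and rows downward; lengths in m; the calibration is good to about 2 mm. A picture is of the moment at which its call begins. get_calibration takes no time and is no camera call.
- ticket.hand_in(): hands the job in, once; it reports no verdict.
Trained networks look in the newest picture that a camera, given by its name, has taken for a name from the list of things; names that differ only in an ending like _2 or _b are one class to them, and where a whole thing is asked for, a point or a joint stands for the part that bears it (a point fixed in the world has none). Each returns a list of dicts, best first, with "score" (0 to 1); they miss things now and then, are a little off and sometimes report something else, mostly with a low value. They report only what shows in the picture. A call takes as long as a camera call. They do not tell look-alikes from the thing itself.
- nets.boxes_of(thing, camera): "extent" ([left, top, right, bottom] in pixels, round what is visible of it).
The state is a dict: "time_s": time; "q": joint angles; "dq": joint speeds; "joint_efforts": joint torques, N m; "eef_pos": TCP position; "eef_rot": TCP orientation; "wrist_force": force on the tool from outside, world axes, zero at the start; "torque": the same for the moment, N m; "opening": opening from 0.0 (shut) to 1.0 (fully open).
Only numpy, scipy, OpenCV 4.12 (cv2) and the standard library are available. Lean on these libraries where they do the work, as an engineer would, in place of code of your own. Each camera call takes 0.05 s, during which the arm holds its last target.

### The job

Turn the flat square wooden dish over so that its foot can be oiled: with the fingertips, push it across the table against the front edge of the raised board, tip it up there on its edge and topple it over onto the board, foot up. Then push it on until the whole dish lies flat on the board with nothing overhanging, and draw back. Do not pinch the dish or lift it clear, and leave the other things where they are.

Things in the scene. Friction and masses are not known exactly. Their poses are not given: they have to be found in the camera images.
- board: Raised finishing board: a fixed wooden slab 240 mm (its x) by 300 mm (its y), 30 mm thick, covered with white paper on top. Origin at the centre of its underside, on the table, z up. Its front edge is the upright face at its x = -120 mm, 30 mm high, facing the dish; x points from it inwards over the board. The toppled dish may come to rest leaning across this edge; pushing its foot brings it on.
- dish: Loose flat dish of brown wood, about 0.16 kg: a square-edged plate 120 x 120 x 10 mm (z 14 to 24 mm) with a shallow hollow 84 mm across in its top, on a round foot 64 mm across and 14 mm high, which the plate overhangs. Origin at the centre of the foot's underside; z from foot to hollowed face (down once flipped); x, y along the sides. Starts on the table before the board's front edge, up to 15 degrees askew.
- dish_corner_a (a point): Corner of the dish's square plate, on the hollowed face, at x, y, z = +60, +60, +24 mm in the dish's frame.
- dish_corner_b (a point): Corner of the dish's square plate, on the hollowed face, at x, y, z = -60, +60, +24 mm in the dish's frame.
- dish_corner_c (a point): Corner of the dish's square plate, on the hollowed face, at x, y, z = -60, -60, +24 mm in the dish's frame.
- dish_corner_d (a point): Corner of the dish's square plate, on the hollowed face, at x, y, z = +60, -60, +24 mm in the dish's frame.
- bowl_a: Bystander, loose, to be left alone: rough-rimmed dark bowl, 105 mm across. Origin at its underside.
- bowl_b: Bystander, loose, to be left alone: rough-rimmed dark bowl, 95 mm across. Origin at its underside.
- oil_jar: Bystander, loose, to be left alone: open glass jar, 68 mm across and 85 mm high. Origin at its underside.
- knob_pot: Bystander, loose, to be left alone: little turned pot with a knob, 50 mm across and 56 mm high, standing near one rear corner of the board. Origin at its underside.
- sanding_block: Bystander, loose, to be left alone: cork block 70 x 40 x 28 mm. Origin at its underside.
- brush: Bystander, loose, to be left alone: brush lying on the table (about 0.2 m long).
- candle_cup: Bystander, loose, to be left alone: small turned candle cup, 48 mm across and 50 mm high, standing near the other rear corner of the board. Origin at its underside.
Things that resemble listed ones, but are neither listed nor needed, are in the scene too. Of the things that look like the dish, take the one that is farthest from the robot's base at the start.

How it is judged:
On the way:
1. the dish is tipped up on its edge against the front edge of the board (angle between dish's own z axis and vertical between 0.7 and 2.1 rad and x of dish in the frame of board between -0.23 and -0.08 m and height (world z) of any of dish_corner_a, dish_corner_b, dish_corner_c, dish_corner_d below 0.035 m), for 0.1 s.
At the end, for the whole second after the job is handed in: The dish lies foot up and flat (within 4.5 degrees) on the board, at rest, all four corners of its plate within the board's outline (2 mm allowance) and down on its top (angle between dish's own z axis and vertical above 3.06 rad and x of dish_corner_a in the frame of board between -0.122 and 0.122 m and y of dish_corner_a in the frame of board between -0.152 and 0.152 m and z of each of dish_corner_a, dish_corner_b, dish_corner_c, dish_corner_d in the frame of board below 0.036 m and x of dish_corner_b in the frame of board between -0.122 and 0.122 m and y of dish_corner_b in the frame of board between -0.152 and 0.152 m and x of dish_corner_c in the frame of board between -0.122 and 0.122 m and y of dish_corner_c in the frame of board between -0.152 and 0.152 m and x of dish_corner_d in the frame of board between -0.122 and 0.122 m and y of dish_corner_d in the frame of board between -0.152 and 0.152 m and linear speed of dish below 0.01 m/s and angular speed of dish below 0.1 rad/s); the robot touches nothing.
It fails at once if the dish is lifted clear: all four corners more than 60 mm above the table (height (world z) of each of dish_corner_a, dish_corner_b, dish_corner_c, dish_corner_d above 0.06 m).
It fails at once if the dish is pinched: the plate is between the finger pads and held (contact force between the fingers and dish above 1 N and x of the grasp point in the frame of dish between -0.062 and 0.062 m and y of the grasp point in the frame of dish between -0.062 and 0.062 m and z of the grasp point in the frame of dish between 0.013 and 0.025 m).
It fails at once if another thing is shifted by more than 20 mm or knocked over (distance of any of bowl_a, bowl_b, oil_jar, knob_pot, sanding_block, brush, candle_cup from where it was at the start of the episode above 0.02 m or angle between any of bowl_a, bowl_b, oil_jar, knob_pot, sanding_block, candle_cup's own z axis and vertical above 0.5 rad).
It also fails if it takes over 69 s, if anything falls off the work surface, if the arm or the gripper's body presses on something with over 40 N, if the wrist force passes 120 N, or if a joint passes its speed limit or range.

## Working session

There is one attempt and no reset: what is moved stays moved. The work goes in short steps, Python scripts to look and compute and a tool call to move; the robot and the scene stay as the last step left them, time stands still between calls to the robot, and variables do not carry over. Pictures are saved under pics/ and viewed, and the job is handed in when it is done.

Besides the shell and the picture viewer there is one more tool, called as a command line: name --argument value ..., lists and objects as JSON in quotes. step_arm: Moves the arm, as the interface text tells. Its arguments: {"type":"object","properties":{"plan":{"type":"array"},"fingers":{"type":"number"}},"required":["plan"]}

```bash
ls; mkdir -p pics; python3 - <<'E'
from bench import telemetry, viewer, ticket, nets, ctrl
import cv2,numpy as np
for c in("side","top"):
    im=viewer.camera(c); cv2.imwrite(f"pics/{c}0.png",cv2.cvtColor(im,cv2.COLOR_RGB2BGR))
    k=viewer.get_calibration(c); print(c,np.round(k["K"],1).tolist(),k["origin"],k["orientation"],[x for x in k])
print(ctrl.tip_reach); print(telemetry.get_obs())
for c in("top","side"):
  for t in("dish","board"):
    for r in nets.boxes_of(t,c)[:4]: print(c,t,r)
E
```

```text
pics
side [[413.3, 0.0, 328.1], [0.0, 413.3, 202.1], [0.0, 0.0, 1.0]] [-0.04518279 -0.63459751  0.92644339] [ 0.85776361  0.34562762 -0.13464134 -0.355886  ] ['K', 'origin', 'orientation']
top [[411.2, 0.0, 330.7], [0.0, 411.2, 202.9], [0.0, 0.0, 1.0]] [ 0.30799047 -0.02530208  1.13721615] [ 0.70871318  0.07237973 -0.06602212 -0.69866149] ['K', 'origin', 'orientation']
0.008
{'time_s': 0.1, 'q': array([ 1.05572049e+00,  1.81451528e-01,  1.60794071e+00,  8.47948735e-07,
        1.35380460e+00, -2.06292313e-01]), 'dq': array([ 0.00068386, -0.00346801, -0.00169383, -0.000464  ,  0.00068819,
        0.00086748]), 'joint_efforts': array([-3.58190673e-04, -4.45871794e+01, -3.52240956e+01, -2.44062085e-04,
        4.05168932e-03,  7.14063987e-06]), 'eef_pos': array([0.17444667, 0.54732637, 0.20956703]), 'eef_rot': array([ 3.30133116e-04,  8.07433977e-01,  5.89957396e-01, -7.31002061e-04]), 'wrist_force': array([ 0.09783891, -0.19387155,  0.06191326]), 'torque': array([-0.00099582, -0.03578583, -0.00102142]), 'opening': 1.0040396353122074}
top dish {'extent': [368.9, 170.9, 420.6, 221.1], 'score': 0.94}
top dish {'extent': [379.5, 244.6, 439.5, 307.0], 'score': 0.79}
top dish {'extent': [460.3, 292.4, 509.3, 341.4], 'score': 0.76}
top board {'extent': [260.9, 140.8, 360.1, 261.1], 'score': 0.76}
side dish {'extent': [297.1, 264.2, 357.0, 321.1], 'score': 0.83}
side dish {'extent': [344.3, 212.9, 399.3, 256.4], 'score': 0.78}
side dish {'extent': [317.8, 339.2, 395.2, 400.0], 'score': 0.6}
side board {'extent': [250.7, 156.5, 370.5, 249.2], 'score': 0.7}
```

View pics/top0.png

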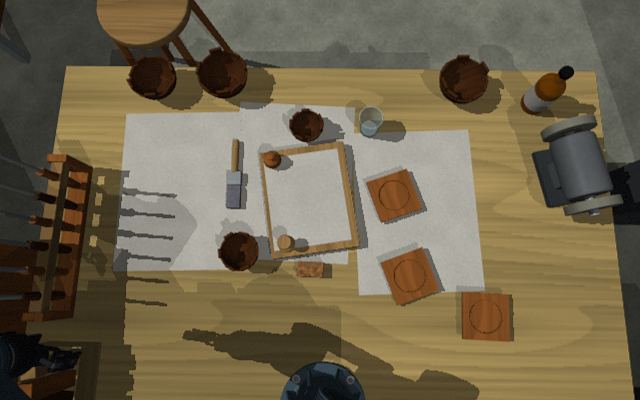

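View pics/side0.png

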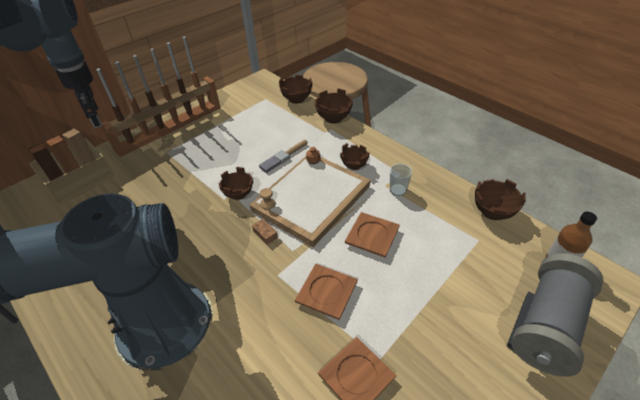

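```bash
cat > h.py <<'E'
import numpy as np,cv2
from scipy.spatial.transform import Rotation as R
from bench import telemetry, viewer, ticket, nets, ctrl
def q2R(q): return R.from_quat([q[1],q[2],q[3],q[0]])
def cal(c):
    k=viewer.get_calibration(c); return np.array(k["K"]),np.array(k["origin"]),q2R(k["orientation"])
def ray(c,u,v,z):
    K,o,r=cal(c); d=np.linalg.inv(K)@[u,v,1]; d=r.apply([d[0],-d[1],-d[2]])
    return o+d*(z-o[2])/d[2]
def proj(c,p):
    K,o,r=cal(c); p=r.inv().apply(np.atleast_2d(p)-o); p=p*[1,-1,-1]; h=p@K.T; return h[:,:2]/h[:,2:]
def snap(c,name,crop=None,s=4):
    im=cv2.cvtColor(viewer.camera(c),cv2.COLOR_RGB2BGR); cv2.imwrite(f"pics/{name}_full.png",im)
    if crop: l,t,r,b=crop; im=cv2.resize(im[t:b,l:r],None,fx=s,fy=s,interpolation=cv2.INTER_CUBIC)
    cv2.imwrite(f"pics/{name}.png",im); return im
E
python3 - <<'E'
from h import *
for n,u,v in(("A",395,195),("B",410,275),("C",487,316)):
    p=ray("top",u,v,.024); print(n,p.round(3),np.hypot(*p[:2]).round(3))
for u,v in((260,150),(343,141),(358,246),(272,258)): print(ray("top",u,v,.03).round(3))
im=cv2.imread("pics/top0.png")[130:280,250:440]; cv2.imwrite("pics/c1.png",cv2.resize(im,None,fx=4,fy=4,interpolation=cv2.INTER_CUBIC))
im=cv2.imread("pics/side0.png")[145:285,240:420]; cv2.imwrite("pics/c2.png",cv2.resize(im,None,fx=4,fy=4,interpolation=cv2.INTER_CUBIC))
E
```

```text
A [ 0.554 -0.191  0.024] 0.586
B [ 0.336 -0.228  0.024] 0.406
C [ 0.234 -0.426  0.024] 0.486
[0.677 0.188 0.03 ]
[ 0.707 -0.046  0.03 ]
[ 0.411 -0.089  0.03 ]
[0.375 0.141 0.03 ]
```

View pics/c1.png

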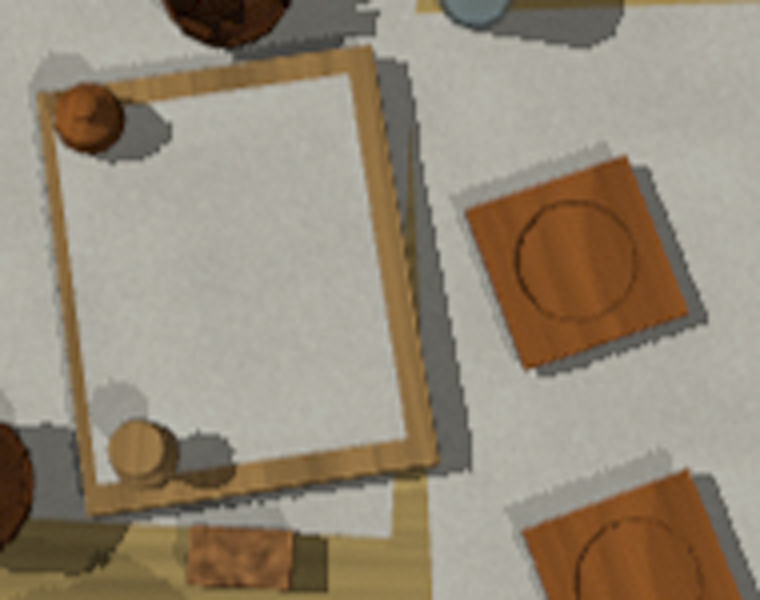

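View pics/c2.png

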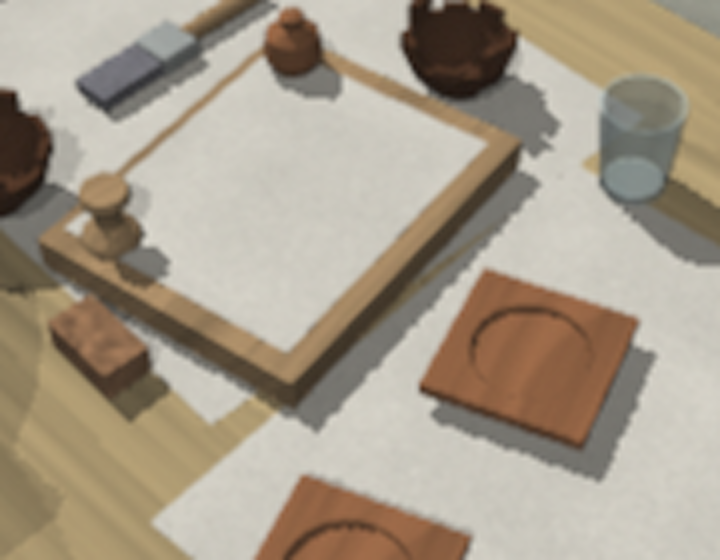

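```bash
cat > fit.py <<'E'
from h import *
from scipy.optimize import least_squares
def fit(obs,w,h,z,x0):
    # obs: list of (cam,(sx,sy),u,v)
    def f(p):
        r=[]
        for c,(sx,sy),u,v in obs:
            a=p[2]; x=sx*w/2;y=sy*h/2
            P=[p[0]+x*np.cos(a)-y*np.sin(a),p[1]+x*np.sin(a)+y*np.cos(a),z]
            r+=list(proj(c,P)[0]-[u,v])
        return r
    s=least_squares(f,x0); return s.x,np.array(s.fun).reshape(-1,2).round(1)
E
python3 - <<'E'
from fit import *
t=lambda x,y:(x/4+250-.4,y/4+130-.4)
s=lambda x,y:(x/4+240-.4,y/4+145-.4)
# board x ~ +world y ; board y ~ -world x
top=[("top",(1,-1),*t(38,93)),("top",(-1,-1),*t(371,46)),("top",(-1,1),*t(434,462)),("top",(1,1),*t(92,514))]
sd=[("side",(-1,-1),*s(521,147)),("side",(-1,1),*s(290,383)),("side",(1,1),*s(40,243))]
for o in(top,top+sd):
    x,r=fit(o,.24,.30,.03,[.54,.05,1.57]); print(x[:2].round(4),np.degrees(x[2]).round(2),r.tolist())
top=[("top",(1,-1),*t(466,211)),("top",(-1,-1),*t(628,156)),("top",(-1,1),*t(689,315)),("top",(1,1),*t(528,370))]
top2=[("top",(1,-1),*t(466,211)),("top",(-1,-1),*t(628,156)),("top",(-1,1),*t(689,315)),("top",(1,1),*t(528,370)),("side",(1,-1),*s(488,270)),("side",(-1,-1),*s(638,320)),("side",(1,1),*s(422,386))]
for o in(top,top2):
    x,r=fit(o,.12,.12,.024,[.54,-.19,1.57]); print(x[:2].round(4),np.degrees(x[2]).round(2),r.tolist())
E
```

```text
[0.5411 0.0493] 99.28 [[-0.6, -0.3], [0.4, -0.7], [1.6, 0.3], [-1.5, 0.5]]
[0.5402 0.0488] 99.2 [[-0.3, -0.1], [0.7, -0.3], [1.7, 0.7], [-1.4, 0.8], [0.7, -1.8], [0.4, 0.5], [-0.7, -1.2]]
[ 0.5534 -0.1884] 109.92 [[0.1, -0.2], [-0.1, -0.1], [0.4, -0.1], [-0.3, 0.3]]
[ 0.5533 -0.1889] 110.01 [[0.3, -0.1], [0.0, -0.1], [0.6, -0.1], [-0.1, 0.4], [-0.7, -0.5], [0.8, -0.1], [-0.6, -0.2]]
```

```bash
cat >> h.py <<'E'
B0=np.array([.5402,.0488]);BY=np.radians(99.1)
ex=np.array([np.cos(BY),np.sin(BY),0]);ey=np.array([-np.sin(BY),np.cos(BY),0]);ez=np.array([0,0,1.])
def b2w(x,y,z): return np.array([*B0,0])+x*ex+y*ey+z*ez
def w2b(p): d=np.array(p)-[*B0,0]; return np.array([d@ex,d@ey,d@ez])
def tipb(o=None):
    o=o or telemetry.get_obs(); r=q2R(o["eef_rot"]); return w2b(o["eef_pos"]+ctrl.tip_reach*r.apply([0,0,1]))
def Rt(tilt,yaw=0):
    t=np.radians(tilt);a=np.radians(yaw);x1=ex*np.cos(a)+ey*np.sin(a);y1=-ex*np.sin(a)+ey*np.cos(a)
    z=np.sin(t)*x1-np.cos(t)*ez; x=-y1; y=np.cross(z,x); return R.from_matrix(np.column_stack([x,y,z]))
def goal(bx,by,z,tilt,yaw=0):
    o=telemetry.get_obs(); r=q2R(o["eef_rot"]); T=Rt(tilt,yaw)
    p=b2w(bx,by,z)-ctrl.tip_reach*T.apply([0,0,1])
    sh=r.inv().apply(p-o["eef_pos"]); rv=np.degrees((r.inv()*T).as_rotvec())
    print("shift",sh.round(4).tolist(),"turn",rv.round(1).tolist(),"|",np.linalg.norm(sh).round(3),np.linalg.norm(rv).round(1))
def st():
    o=telemetry.get_obs(); r=q2R(o["eef_rot"]); f=o["wrist_force"]
    print("t",round(o["time_s"],2),"tip(board)",tipb(o).round(4).tolist(),"tilt",np.degrees(np.arccos(-r.apply([0,0,1])[2])).round(1),"F(b)",np.round([f@ex,f@ey,f@ez],1).tolist(),"open",round(o["opening"],2),"reach",ctrl.tip_reach)
E
python3 -c "
from h import *
st();goal(-.345,.025,.20,30)"
```

```text
t 0.3 tip(board) [0.5504, 0.2821, 0.2021] tilt 0.0 F(b) [-0.5, -0.9, -0.2] open 1.0 reach 0.008
shift [-0.6869, 0.6349, 0.0035] turn [26.9, 16.6, 61.7] | 0.935 69.3
```

Candidates that look like the dish, in the top view: A (395,195) at 0.586 m from the base, B (410,275) at 0.406 m and C (487,316) at 0.486 m. A is the farthest, and the crop shows it lying before the board's front edge. I choose A.

step_arm --plan '[[[-0.687, 0.635, 0.003], [26.9, 16.6, 61.7]], [[-0.687, 0.635, 0.003], [26.9, 16.6, 61.7]], [[-0.687, 0.635, 0.003], [26.9, 16.6, 61.7]], [[-0.687, 0.635, 0.003], [26.9, 16.6, 61.7]], [[-0.687, 0.635, 0.003], [26.9, 16.6, 61.7]]]' --fingers 70

```text
time_s: 0.8
eef_pos: [0.2805, 0.3216, 0.21]
eef_rot: [-0.166, 0.944, 0.286, -0.012]
wrist_force: [1.2, -0.8, 0.5]
opening: 0.703
```

```bash
python3 -c "
from h import *
st();goal(-.345,.025,.20,30)"
```

```text
t 0.8 tip(board) [0.313, 0.2138, 0.2025] tilt 19.2 F(b) [-0.9, -1.1, 0.5] open 0.7 reach 0.008
shift [-0.0956, 0.6417, -0.2222] turn [10.2, 6.1, 23.5] | 0.686 26.4
```

step_arm --plan '[[[-0.096, 0.642, -0.222], [10.2, 6.1, 23.5]], [[-0.096, 0.642, -0.222], [10.2, 6.1, 23.5]], [[-0.096, 0.642, -0.222], [10.2, 6.1, 23.5]], [[-0.096, 0.642, -0.222], [10.2, 6.1, 23.5]], [[-0.096, 0.642, -0.222], [10.2, 6.1, 23.5]]]'

```text
time_s: 1.3
eef_pos: [0.3849, 0.099, 0.2089]
eef_rot: [-0.257, 0.963, 0.077, -0.021]
wrist_force: [1.9, 1.4, -0.0]
opening: 0.702
```

```bash
python3 -c "
from h import *
st();goal(-.345,.025,.20,30)"
```

```text
t 1.3 tip(board) [0.0781, 0.1454, 0.202] tilt 29.9 F(b) [1.1, -2.1, -0.0] open 0.7 reach 0.008
shift [0.1196, 0.368, -0.2092] turn [0.1, 0.1, 0.1] | 0.44 0.2
```

step_arm --plan '[[[0.12, 0.368, -0.209], [0, 0, 0]], [[0.12, 0.368, -0.209], [0, 0, 0]], [[0.12, 0.368, -0.209], [0, 0, 0]], [[0.12, 0.368, -0.209], [0, 0, 0]], [[0.12, 0.368, -0.209], [0, 0, 0]]]'

```text
time_s: 1.8
eef_pos: [0.4917, -0.1265, 0.2074]
eef_rot: [-0.257, 0.963, 0.079, -0.022]
wrist_force: [0.4, 0.7, -0.1]
opening: 0.702
```

```bash
python3 -c "
from h import *
st();goal(-.345,.025,.20,30)"
```

```text
t 1.8 tip(board) [-0.1615, 0.0757, 0.2005] tilt 29.9 F(b) [0.6, -0.5, -0.1] open 0.7 reach 0.008
shift [0.0498, 0.1596, -0.0911] turn [0.1, 0.2, 0.2] | 0.19 0.3
```

step_arm --plan '[[[0.05, 0.16, -0.091], [0.1, 0.2, 0.2]], [[0.05, 0.16, -0.091], [0.1, 0.2, 0.2]], [[0.05, 0.16, -0.091], [0.1, 0.2, 0.2]], [[0.05, 0.16, -0.091], [0.1, 0.2, 0.2]], [[0.05, 0.16, -0.091], [0.1, 0.2, 0.2]]]'

```text
time_s: 2.3
eef_pos: [0.5709, -0.3024, 0.2039]
eef_rot: [-0.258, 0.963, 0.075, -0.021]
wrist_force: [-1.0, 1.6, 0.0]
opening: 0.705
```

```bash
python3 -c "
from h import *
st();goal(-.345,.025,.015,30)"
```

```text
t 2.3 tip(board) [-0.3477, 0.0253, 0.197] tilt 30.0 F(b) [1.7, 0.7, 0.0] open 0.7 reach 0.008
shift [0.0006, 0.0886, 0.159] turn [0.0, -0.0, -0.2] | 0.182 0.2
```

step_arm --plan '[[[0, 0.089, 0.159], [0, 0, 0]], [[0, 0.089, 0.159], [0, 0, 0]], [[0, 0.089, 0.159], [0, 0, 0]], [[0, 0.089, 0.159], [0, 0, 0]], [[0, 0.089, 0.159], [0, 0, 0]]]'

```text
time_s: 2.8
eef_pos: [0.5666, -0.2918, 0.0189]
eef_rot: [-0.262, 0.962, 0.076, -0.024]
wrist_force: [-0.7, 1.0, 0.5]
opening: 0.7
```

```bash
python3 -c "
from h import *
st();snap('side','s1',(300,190,480,330));snap('top','t1',(340,140,500,260),5)"
```

```text
t 2.8 tip(board) [-0.3364, 0.0279, 0.012] tilt 30.5 F(b) [1.1, 0.6, 0.5] open 0.7 reach 0.008
```

View pics/s1.png

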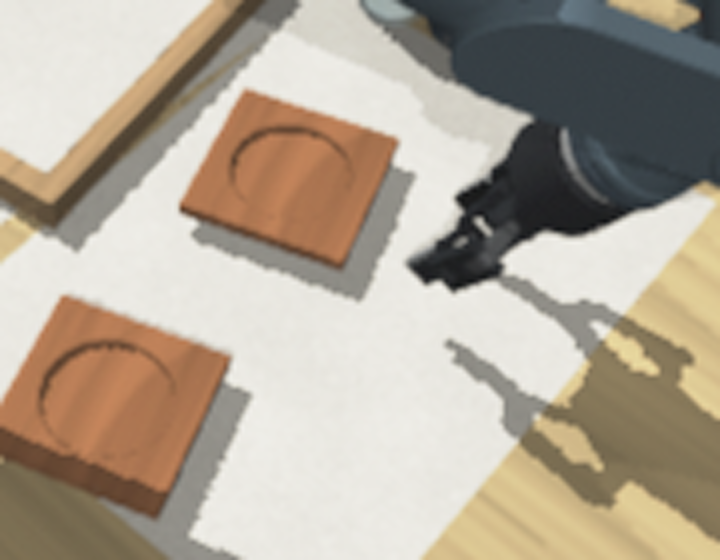

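View pics/t1.png

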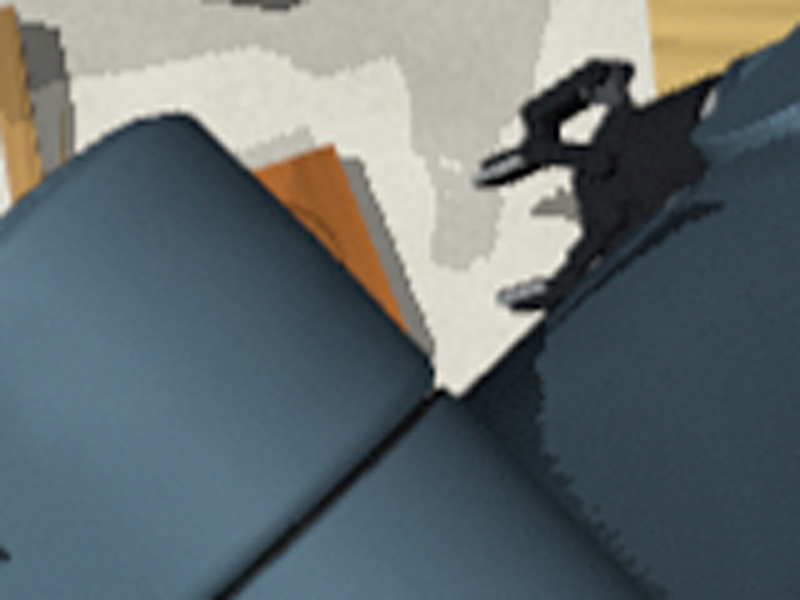

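```bash
python3 -c "
from h import *
for u,v in((435,176.4),(440,199.6)):
  print(w2b(ray('top',u,v,.012)).round(4))
for s in(-1,1):
  for z in(.005,.012,.02):
    P=b2w(-.336,.028+s*.035,z); print(s,z,proj('top',P).round(1),proj('side',P).round(1))
im=cv2.imread('pics/s1_full.png')[215:295,380:480]; cv2.imwrite('pics/z.png',cv2.resize(im,None,fx=8,fy=7.5,interpolation=cv2.INTER_CUBIC))
"
```

```text
[-0.362  -0.0144  0.012 ]
[-0.3629  0.0533  0.012 ]
-1 0.005 [[425.9 180.8]] [[408.6 245.7]]
-1 0.012 [[426.4 180.2]] [[408.9 244.2]]
-1 0.02 [[427.  179.5]] [[409.3 242.4]]
1 0.005 [[430.6 204.8]] [[396.  262.6]]
1 0.012 [[431.2 204.3]] [[396.3 261.1]]
1 0.02 [[431.8 203.8]] [[396.6 259.3]]
```

View pics/z.png

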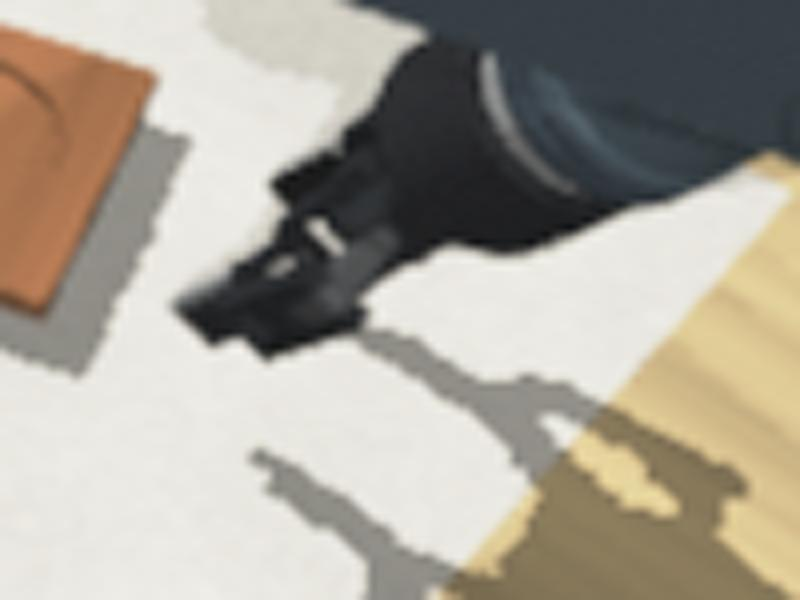

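```bash
python3 -c "
from h import *
from scipy.optimize import least_squares
for a,b in(((440,200),(402.5,256)),((438,199),(402,254))):
  f=lambda p:np.r_[proj('top',p)[0]-a,proj('side',p)[0]-b]
  s=least_squares(f,[.55,-.3,.02]); print(w2b(s.x).round(4),s.fun.round(1))
"
```

```text
[-0.3514  0.0615  0.0465] [-0.4  0.6  0.6 -0.2]
[-0.3469  0.0576  0.047 ] [-0.2  0.3  0.4 -0.1]
```

```bash
python3 -c "
from h import *
st()
a=snap('side','s2',(380,215,480,295),4);b=snap('top','t2',(420,150,520,230),4);cv2.imwrite('pics/z.png',np.hstack([a,b]))
o=telemetry.get_obs();r=q2R(o['eef_rot'])
for d in(0,.008,-.011,-.065): print(d,*[proj(c,o['eef_pos']+d*r.apply([0,0,1])).round(1) for c in('side','top')])
st()"
```

```text
t 2.9 tip(board) [-0.3403, 0.025, 0.0182] tilt 30.0 F(b) [-0.5, -0.2, 0.4] open 0.7 reach 0.008
0 [[407.5 249.8]] [[433.4 189. ]]
0.008 [[405.9 250.6]] [[431.4 189.7]]
-0.011 [[409.8 248.6]] [[436.2 187.9]]
-0.065 [[421.4 242.4]] [[450.5 182.4]]
t 3.0 tip(board) [-0.3422, 0.0237, 0.0206] tilt 29.8 F(b) [0.3, 0.1, -0.6] open 0.7 reach 0.008
```

View pics/z.png

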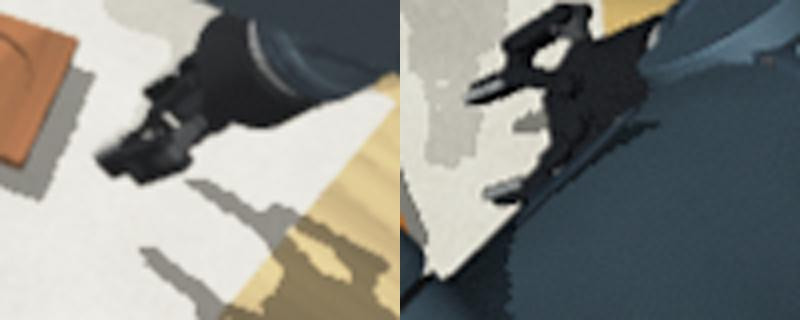

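```bash
python3 -c "
from h import *
st();goal(-.345,.025,.000,30)"
```

```text
t 3.0 tip(board) [-0.3422, 0.0237, 0.0206] tilt 29.8 F(b) [0.3, 0.1, -0.6] open 0.7 reach 0.008
shift [-0.0013, 0.0126, 0.0165] turn [0.2, -0.1, 0.1] | 0.021 0.3
```

step_arm --plan '[[[0, 0.006, 0.008], [0, 0, 0]], [[0, 0.0125, 0.0165], [0, 0, 0]], [[0, 0.0125, 0.0165], [0, 0, 0]]]'

```text
time_s: 3.3
eef_pos: [0.5696, -0.2977, 0.0027]
eef_rot: [-0.258, 0.963, 0.077, -0.021]
wrist_force: [0.5, -0.0, -0.7]
opening: 0.696
```

```bash
python3 -c "
from h import *
st()
a=snap('side','s2',(380,215,480,295),4);b=snap('top','t2',(420,150,520,230),4);cv2.imwrite('pics/z.png',np.hstack([a,b]))
st()"
```

```text
t 3.3 tip(board) [-0.3428, 0.0258, -0.0043] tilt 30.0 F(b) [-0.1, -0.5, -0.7] open 0.7 reach 0.008
t 3.4 tip(board) [-0.343, 0.0253, -0.0033] tilt 30.0 F(b) [0.6, -0.1, 0.1] open 0.7 reach 0.008
```

View pics/z.png

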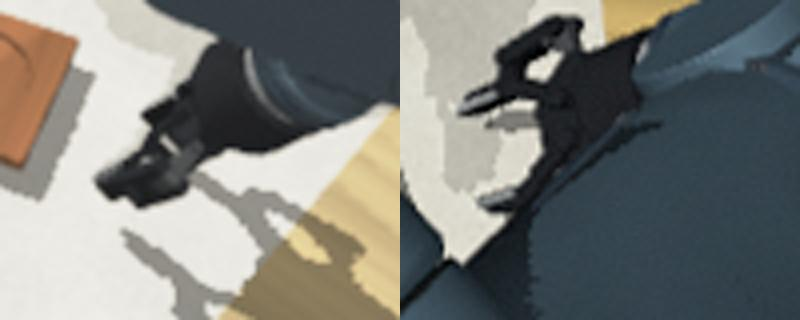

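step_arm --plan '[[[0, 0.003, 0.005], [0, 0, 0]], [[0, 0.006, 0.0104], [0, 0, 0]], [[0, 0.006, 0.0104], [0, 0, 0]]]'

```text
time_s: 3.7
eef_pos: [0.5698, -0.2975, -0.0092]
eef_rot: [-0.258, 0.963, 0.077, -0.021]
wrist_force: [-0.3, 1.0, -0.1]
opening: 0.698
```

```bash
python3 -c "
from h import *
st()
a=snap('side','s2',(380,215,480,295),4);b=snap('top','t2',(420,150,520,230),4);cv2.imwrite('pics/z.png',np.hstack([a,b]))
st()"
```

```text
t 3.7 tip(board) [-0.3426, 0.0256, -0.0162] tilt 30.0 F(b) [1.0, 0.1, -0.1] open 0.7 reach 0.008
t 3.8 tip(board) [-0.3431, 0.0253, -0.0153] tilt 30.0 F(b) [1.1, -0.3, 0.1] open 0.7 reach 0.008
```

View pics/z.png

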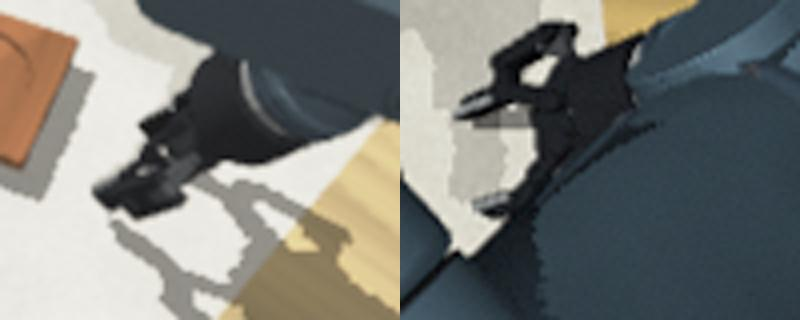

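step_arm --plan '[[[0, 0.001, 0.0017], [0, 0, 0]], [[0, 0.002, 0.0035], [0, 0, 0]], [[0, 0.003, 0.0052], [0, 0, 0]], [[0, 0.003, 0.0052], [0, 0, 0]]]'

```text
time_s: 4.2
eef_pos: [0.5702, -0.2979, -0.0143]
eef_rot: [-0.258, 0.963, 0.077, -0.021]
wrist_force: [0.1, -0.5, -0.5]
opening: 0.701
```

step_arm --plan '[[[0, 0.001, 0.0017], [0, 0, 0]], [[0, 0.002, 0.0035], [0, 0, 0]], [[0, 0.002, 0.0035], [0, 0, 0]]]'

```text
time_s: 4.5
eef_pos: [0.5703, -0.2981, -0.0183]
eef_rot: [-0.258, 0.963, 0.077, -0.021]
wrist_force: [0.6, 0.2, 0.4]
opening: 0.699
```

```bash
python3 -c "
from h import *
st()
a=snap('side','s2',(380,215,480,295),4);b=snap('top','t2',(420,150,520,230),4);cv2.imwrite('pics/z.png',np.hstack([a,b]))
st()"
```

```text
t 4.5 tip(board) [-0.3433, 0.0251, -0.0252] tilt 30.0 F(b) [0.1, -0.7, 0.4] open 0.7 reach 0.008
t 4.6 tip(board) [-0.3433, 0.0251, -0.025] tilt 30.0 F(b) [-0.2, 0.7, 0.1] open 0.7 reach 0.008
```

View pics/z.png

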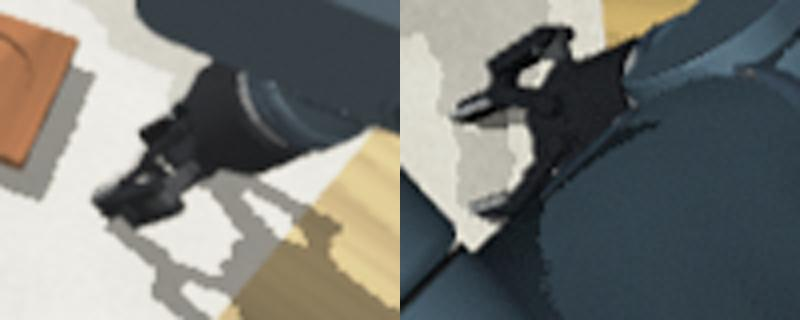

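step_arm --plan '[[[0, 0.001, 0.0017], [0, 0, 0]], [[0, 0.002, 0.0035], [0, 0, 0]], [[0, 0.002, 0.0035], [0, 0, 0]]]'

```text
time_s: 4.9
eef_pos: [0.5706, -0.2982, -0.0189]
eef_rot: [-0.258, 0.963, 0.077, -0.021]
wrist_force: [-4.7, 2.3, 16.4]
opening: 0.701
```

```bash
python3 -c "
from h import *
st()"
```

```text
t 4.9 tip(board) [-0.3435, 0.0249, -0.0258] tilt 30.0 F(b) [3.0, 4.3, 16.4] open 0.7 reach 0.008
```

step_arm --plan '[[[0, -0.003, -0.0052], [0, 0, 0]], [[0, -0.003, -0.0052], [0, 0, 0]]]'

```text
time_s: 5.1
eef_pos: [0.5709, -0.2987, -0.0152]
eef_rot: [-0.257, 0.963, 0.077, -0.02]
wrist_force: [-0.9, -0.3, 0.6]
opening: 0.7
```

```bash
python3 -c "
from h import *
st()
o=telemetry.get_obs();r=q2R(o['eef_rot'])
out=[]
for c,(l,t,rr,b) in(('side',(370,210,450,290)),('top',(410,150,490,230))):
  im=cv2.cvtColor(viewer.camera(c),cv2.COLOR_RGB2BGR)[t:b,l:rr]; im=cv2.resize(im,None,fx=5,fy=5,interpolation=cv2.INTER_CUBIC)
  im2=im.copy()
  for d,col in((.008,(0,0,255)),(-.011,(0,255,0)),(-.03,(255,0,255)),(-.05,(255,255,0))):
    for s in(-.03,0,.03):
      P=o['eef_pos']+r.apply([s,0,d]); u,v=proj(c,P)[0]; cv2.circle(im2,(int((u-l)*5),int((v-t)*5)),3,col,-1)
  out.append(np.vstack([im[:300],im2[:300]]))
cv2.imwrite('pics/z.png',np.hstack(out))
"
```

```text
t 5.1 tip(board) [-0.344, 0.0246, -0.0221] tilt 29.9 F(b) [-0.2, 0.9, 0.6] open 0.7 reach 0.008
```

View pics/z.png

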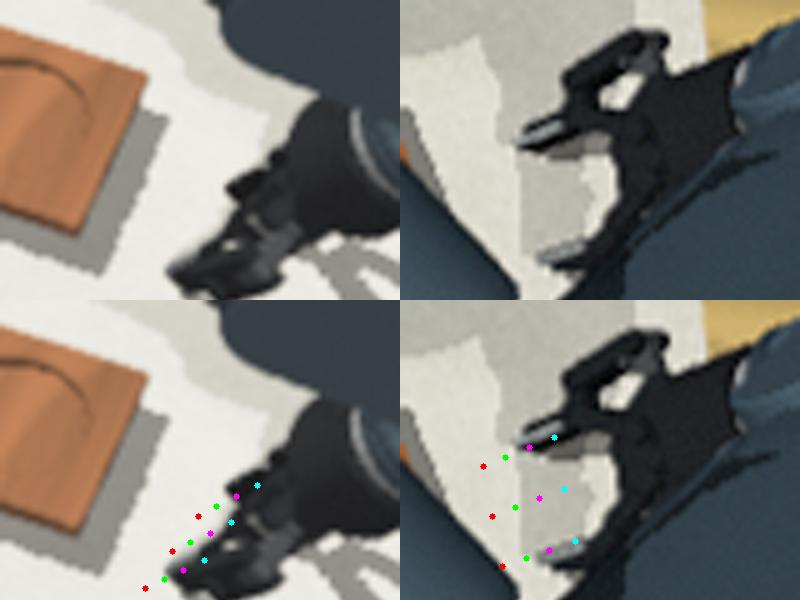

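```bash
sed -i 's/ctrl\.tip_reach\*/TR*/g; s/-ctrl.tip_reach/-TR/' h.py; sed -i '1i TR=-.028' h.py; python3 -c "
from h import *
print([x for x in dir(ctrl) if x[0]!='_'])
st();goal(-.275,.025,.0068,30);goal(-.250,.025,.0068,30)"
```

```text
['MotionError', 'tip_reach']
t 5.2 tip(board) [-0.3613, 0.025, 0.008] tilt 29.9 F(b) [-0.1, -0.4, 0.2] open 0.7 reach 0.008
shift [0.0001, -0.0742, 0.0442] turn [0.1, 0.0, 0.0] | 0.086 0.1
shift [0.0001, -0.0959, 0.0566] turn [0.1, 0.0, 0.0] | 0.111 0.1
```

step_arm --plan '[[[0, -0.015, 0.009], [0, 0, 0]], [[0, -0.03, 0.018], [0, 0, 0]], [[0, -0.045, 0.027], [0, 0, 0]], [[0, -0.06, 0.0355], [0, 0, 0]], [[0, -0.0742, 0.0442], [0, 0, 0]]]'

```text
time_s: 5.7
eef_pos: [0.5563, -0.2121, -0.0179]
eef_rot: [-0.258, 0.963, 0.077, -0.021]
wrist_force: [-0.3, -1.0, -0.1]
opening: 0.7
```

```bash
python3 -c "
from h import *
st()
a=snap('side','s3',(300,180,440,280),4);b=snap('top','t3',(330,130,470,230),4);cv2.imwrite('pics/z.png',np.vstack([a,b])[:800,:])
st();goal(-.250,.025,.0068,30)"
```

```text
t 5.7 tip(board) [-0.2742, 0.0253, 0.0063] tilt 30.0 F(b) [-1.0, 0.4, -0.1] open 0.7 reach 0.008
t 5.8 tip(board) [-0.2724, 0.0255, 0.0062] tilt 30.1 F(b) [-0.0, 0.1, -0.6] open 0.7 reach 0.008
shift [0.0006, -0.0196, 0.0107] turn [-0.1, 0.2, 0.1] | 0.022 0.2
```

View pics/z.png

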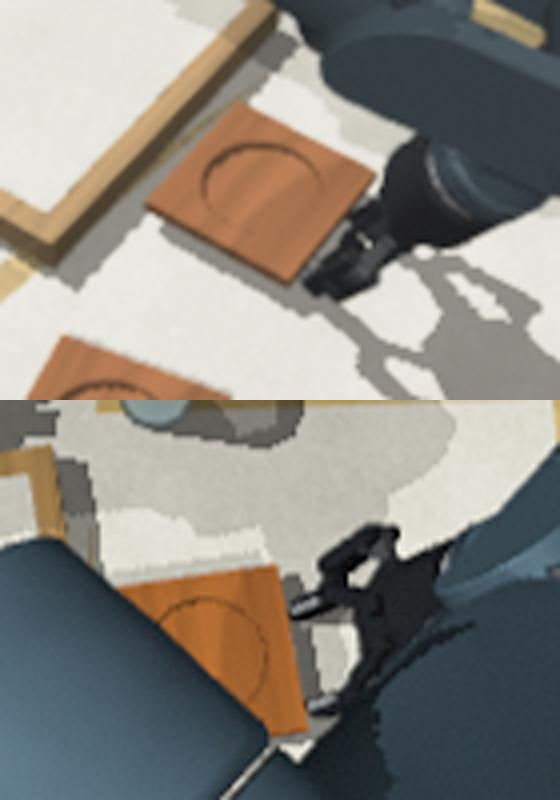

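step_arm --plan '[[[0, -0.008, 0.0045], [0, 0, 0]], [[0, -0.0135, 0.0075], [0, 0, 0]], [[0, -0.0185, 0.0105], [0, 0, 0]], [[0, -0.0185, 0.0105], [0, 0, 0]]]'

```text
time_s: 6.2
eef_pos: [0.5531, -0.1912, -0.0173]
eef_rot: [-0.258, 0.963, 0.077, -0.021]
wrist_force: [-0.2, -1.4, 0.4]
opening: 0.701
```

```bash
python3 -c "
from h import *
st()
a=snap('side','s3',(300,180,440,280),4);b=snap('top','t3',(330,130,470,230),4);cv2.imwrite('pics/z.png',np.vstack([a,b])[:800,:])
st();goal(-.240,.025,.0068,30)"
```

```text
t 6.2 tip(board) [-0.253, 0.0252, 0.007] tilt 30.0 F(b) [-1.4, 0.4, 0.4] open 0.7 reach 0.008
t 6.3 tip(board) [-0.2537, 0.0251, 0.0071] tilt 30.0 F(b) [0.8, -0.9, 0.3] open 0.7 reach 0.008
shift [0.0001, -0.0117, 0.0071] turn [0.0, 0.0, 0.0] | 0.014 0.1
```

View pics/z.png

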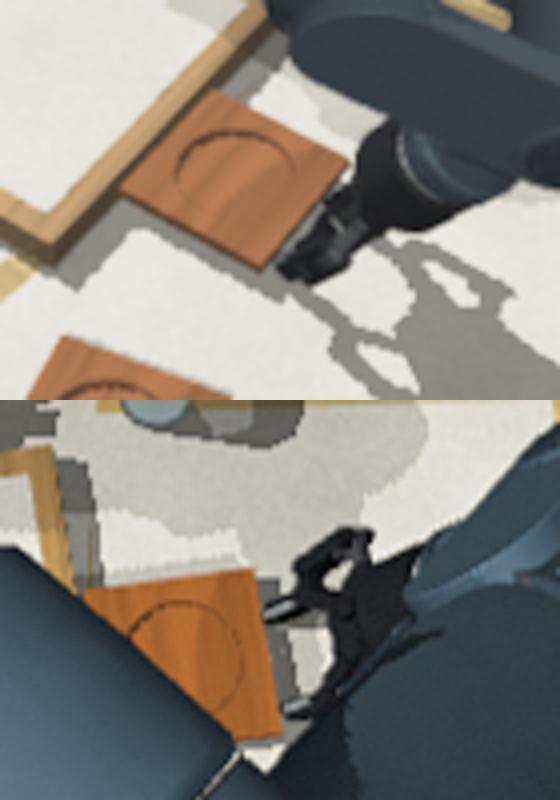

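step_arm --plan '[[[0, -0.004, 0.0023], [0, 0, 0]], [[0, -0.007, 0.004], [0, 0, 0]], [[0, -0.009, 0.0052], [0, 0, 0]], [[0, -0.009, 0.0052], [0, 0, 0]]]'

```text
time_s: 6.7
eef_pos: [0.5532, -0.1855, -0.0168]
eef_rot: [-0.254, 0.964, 0.077, -0.019]
wrist_force: [2.3, -10.7, -1.1]
opening: 0.697
```

```bash
python3 -c "
from h import *
st()
a=snap('side','s3',(300,180,440,280),4)
st();goal(-.240,.025,.0068,30)"
```

```text
t 6.7 tip(board) [-0.2472, 0.0243, 0.0076] tilt 29.5 F(b) [-11.0, -0.6, -1.1] open 0.7 reach 0.008
t 6.75 tip(board) [-0.2472, 0.0243, 0.0076] tilt 29.5 F(b) [-10.5, 0.1, -0.8] open 0.7 reach 0.008
shift [-0.0008, -0.0061, 0.0042] turn [0.5, -0.1, 0.0] | 0.007 0.5
```

View pics/s3.png

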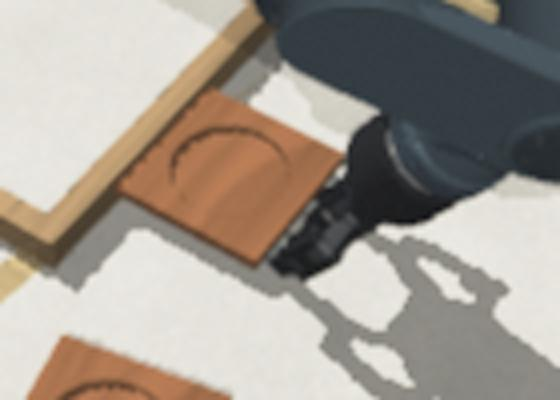

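step_arm --plan '[[[0, -0.0015, -0.0026], [0, 0, 0]], [[0, -0.0035, -0.006], [0, 0, 0]], [[0, -0.006, -0.008], [0, 0, 0]], [[0, -0.006, -0.008], [0, 0, 0]]]'

```text
time_s: 7.15
eef_pos: [0.5533, -0.1857, -0.0063]
eef_rot: [-0.253, 0.964, 0.077, -0.019]
wrist_force: [1.1, -13.8, -0.4]
opening: 0.699
```

```bash
python3 -c "
from h import *
st()
a=snap('side','s3',(300,180,440,280),4)
st()"
```

```text
t 7.15 tip(board) [-0.2473, 0.0242, 0.0181] tilt 29.4 F(b) [-13.8, 1.1, -0.4] open 0.7 reach 0.008
t 7.2 tip(board) [-0.2473, 0.0243, 0.0179] tilt 29.4 F(b) [-14.9, 0.7, -0.6] open 0.7 reach 0.008
```

View pics/s3.png

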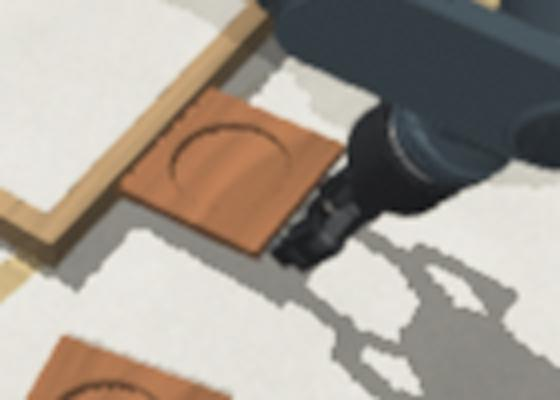

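step_arm --plan '[[[0, -0.0022, -0.003], [0, 0, 0]], [[0, -0.0044, -0.006], [0, 0, 0]], [[0, -0.0066, -0.009], [0, 0, 0]], [[0, -0.0088, -0.0122], [0, 0, 0]], [[0, -0.0088, -0.0122], [0, 0, 0]]]'

```text
time_s: 7.7
eef_pos: [0.5531, -0.1844, 0.0091]
eef_rot: [-0.253, 0.964, 0.077, -0.018]
wrist_force: [-0.1, -14.8, 1.0]
opening: 0.707
```

```bash
python3 -c "
from h import *
st()
a=snap('side','s3',(300,180,440,280),4)
st()"
```

```text
t 7.7 tip(board) [-0.246, 0.0242, 0.0335] tilt 29.4 F(b) [-14.6, 2.4, 1.0] open 0.71 reach 0.008
t 7.75 tip(board) [-0.246, 0.0242, 0.0333] tilt 29.4 F(b) [-15.1, 1.4, 0.5] open 0.7 reach 0.008
```

View pics/s3.png

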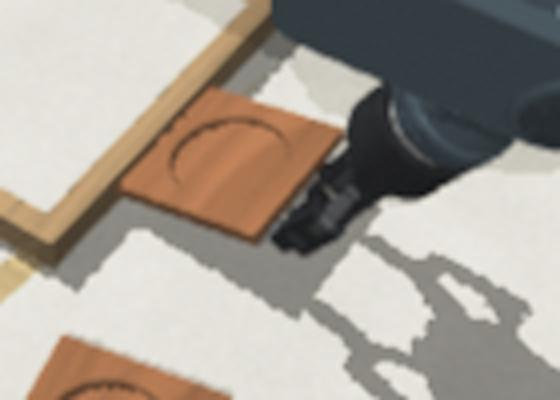

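step_arm --plan '[[[0, -0.0034, -0.0038], [0, 0, 0]], [[0, -0.0068, -0.0077], [0, 0, 0]], [[0, -0.0101, -0.0115], [0, 0, 0]], [[0, -0.0135, -0.0153], [0, 0, 0]], [[0, -0.0135, -0.0153], [0, 0, 0]]]'

```text
time_s: 8.25
eef_pos: [0.5509, -0.175, 0.0284]
eef_rot: [-0.257, 0.963, 0.077, -0.02]
wrist_force: [0.7, -0.8, -1.2]
opening: 0.699
```

```bash
python3 -c "
from h import *
st()
a=snap('side','s3',(300,180,440,280),4)
st()"
```

```text
t 8.25 tip(board) [-0.2366, 0.0248, 0.0526] tilt 29.9 F(b) [-0.9, -0.5, -1.2] open 0.7 reach 0.008
t 8.3 tip(board) [-0.2365, 0.0249, 0.0522] tilt 29.9 F(b) [-2.9, 0.4, 1.1] open 0.7 reach 0.008
```

View pics/s3.png

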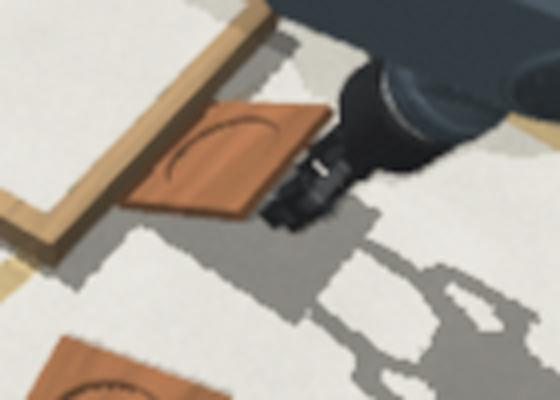

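```bash
python3 -c "
from h import *
goal(-.2228,.025,.060,30);goal(-.209,.025,.077,30)"
```

```text
shift [-0.0, -0.0158, 0.0001] turn [0.1, 0.0, 0.0] | 0.016 0.1
shift [-0.0, -0.0362, -0.0077] turn [0.1, 0.0, 0.0] | 0.037 0.1
```

step_arm --plan '[[[0, -0.008, 0], [0, 0, 0]], [[0, -0.016, 0], [0, 0, 0]], [[0, -0.026, -0.004], [0, 0, 0]], [[0, -0.036, -0.0077], [0, 0, 0]], [[0, -0.036, -0.0077], [0, 0, 0]]]'

```text
time_s: 8.8
eef_pos: [0.5467, -0.1468, 0.0538]
eef_rot: [-0.257, 0.963, 0.078, -0.02]
wrist_force: [-0.4, -1.2, -0.4]
opening: 0.703
```

```bash
python3 -c "
from h import *
st()
a=snap('side','s3',(300,160,440,260),4);b=snap('top','t3',(330,130,470,230),4);cv2.imwrite('pics/z.png',np.vstack([a,b]))
st();goal(-.193,.025,.09,20);goal(-.165,.025,.10,10)"
```

```text
t 8.8 tip(board) [-0.2081, 0.0245, 0.0781] tilt 29.9 F(b) [-1.1, 0.6, -0.4] open 0.7 reach 0.008
t 8.9 tip(board) [-0.2089, 0.0249, 0.0771] tilt 29.9 F(b) [-0.8, 0.1, -0.6] open 0.7 reach 0.008
shift [-0.0001, -0.0154, -0.0037] turn [-9.9, 0.0, 0.1] | 0.016 9.9
shift [-0.0001, -0.04, 0.0004] turn [-19.9, 0.0, 0.1] | 0.04 19.9
```

View pics/z.png

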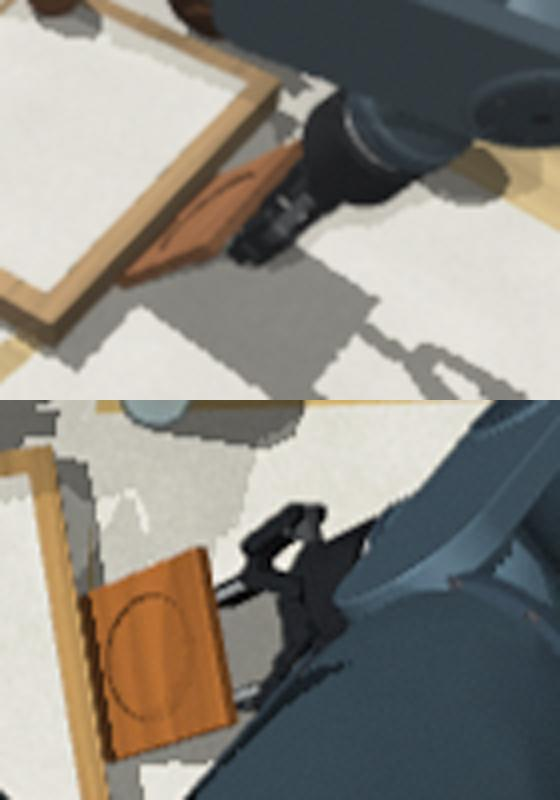

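step_arm --plan '[[[0, -0.005, -0.001], [-3.3, 0, 0]], [[0, -0.01, -0.0025], [-6.6, 0, 0]], [[0, -0.0154, -0.0037], [-9.9, 0, 0]], [[0, -0.0154, -0.0037], [-9.9, 0, 0]]]'

```text
time_s: 9.3
eef_pos: [0.5446, -0.1353, 0.0642]
eef_rot: [-0.173, 0.982, 0.079, -0.014]
wrist_force: [0.1, 0.4, 0.7]
opening: 0.703
```

```bash
python3 -c "
from h import *
st()
a=snap('side','s3',(300,160,440,260),4);b=snap('top','t3',(330,130,470,230),4);cv2.imwrite('pics/z.png',np.vstack([a,b]))
st();goal(-.18,.025,.097,15);goal(-.165,.025,.10,10)"
```

```text
t 9.3 tip(board) [-0.1921, 0.0247, 0.0905] tilt 20.0 F(b) [0.4, -0.1, 0.7] open 0.7 reach 0.008
t 9.4 tip(board) [-0.1932, 0.025, 0.0896] tilt 20.1 F(b) [-0.8, -0.2, -0.7] open 0.7 reach 0.008
shift [0.0, -0.0125, -0.0025] turn [-5.1, 0.0, 0.1] | 0.013 5.1
shift [0.0001, -0.0252, -0.0005] turn [-10.1, 0.0, 0.1] | 0.025 10.1
```

View pics/z.png

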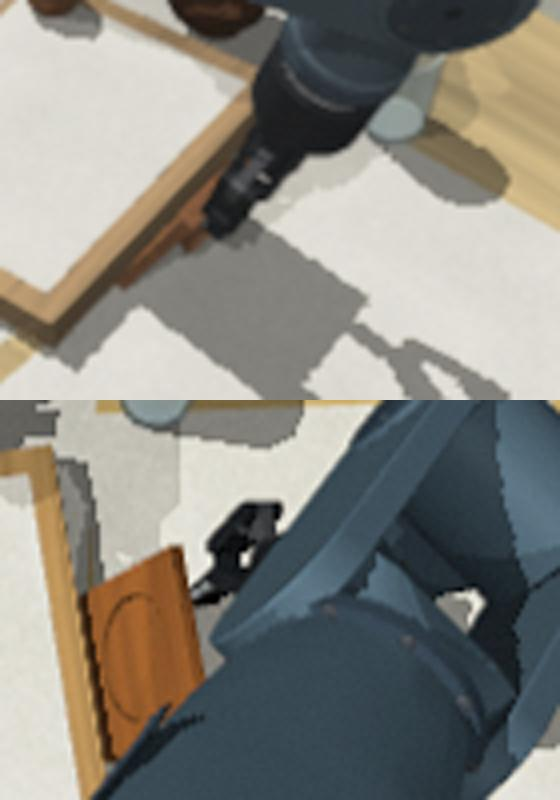

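step_arm --plan '[[[0, -0.007, -0.0015], [-2.5, 0, 0]], [[0, -0.0125, -0.0025], [-5, 0, 0]], [[0, -0.019, -0.0015], [-7.5, 0, 0]], [[0, -0.0252, -0.0005], [-10, 0, 0]]]'

```text
time_s: 9.8
eef_pos: [0.5406, -0.1141, 0.0719]
eef_rot: [-0.087, 0.993, 0.078, -0.008]
wrist_force: [-0.1, -0.0, 0.1]
opening: 0.701
```

```bash
python3 -c "
from h import *
st()
a=snap('side','s3',(300,160,440,260),4);b=snap('top','t3',(330,130,470,230),4);cv2.imwrite('pics/z.png',np.vstack([a,b]))
st();goal(-.150,.025,.105,5);goal(-.14,.025,.105,0)"
```

```text
t 9.8 tip(board) [-0.1658, 0.0253, 0.0994] tilt 10.0 F(b) [-0.0, 0.1, 0.1] open 0.7 reach 0.008
t 9.9 tip(board) [-0.1641, 0.0253, 0.0996] tilt 10.1 F(b) [-0.6, -0.3, 0.8] open 0.7 reach 0.008
shift [0.0004, -0.0123, -0.0029] turn [-5.1, 0.1, 0.1] | 0.013 5.1
shift [0.0004, -0.0198, -0.0015] turn [-10.1, 0.1, 0.1] | 0.02 10.1
```

View pics/z.png

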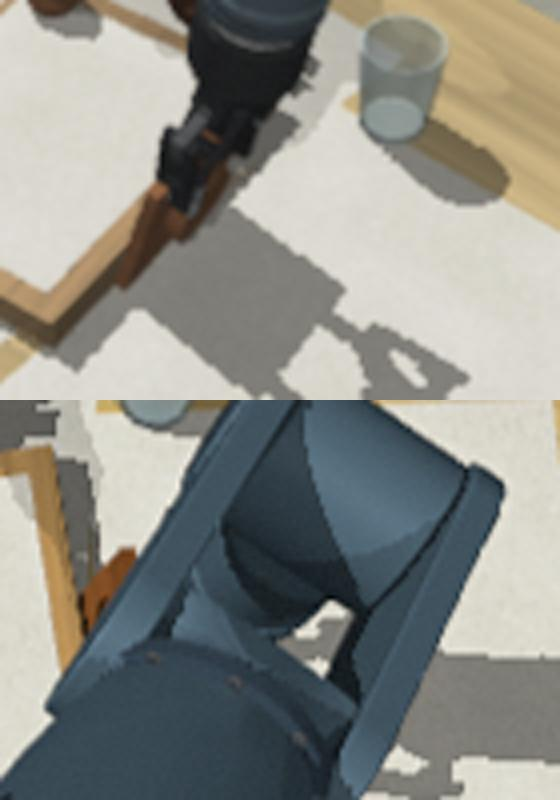

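step_arm --plan '[[[0, -0.007, -0.002], [-2.5, 0, 0]], [[0, -0.0123, -0.003], [-5, 0, 0]], [[0, -0.016, -0.0025], [-7.5, 0, 0]], [[0, -0.0198, -0.0015], [-10.1, 0, 0]], [[0, -0.0198, -0.0015], [-10.1, 0, 0]]]'

```text
time_s: 10.4
eef_pos: [0.5372, -0.0938, 0.0766]
eef_rot: [-0.0, 0.997, 0.08, -0.001]
wrist_force: [-0.9, -0.1, -0.2]
opening: 0.705
```

```bash
python3 -c "
from h import *
st()
a=snap('side','s3',(280,160,420,260),4);b=snap('top','t3',(330,130,470,230),4);cv2.imwrite('pics/z.png',np.vstack([a,b]))
st();goal(-.125,.025,.108,-8);goal(-.115,.025,.108,-12);goal(-.095,.025,.105,-22)"
```

```text
t 10.4 tip(board) [-0.1403, 0.0255, 0.1046] tilt 0.1 F(b) [0.0, 0.9, -0.2] open 0.7 reach 0.008
t 10.5 tip(board) [-0.1414, 0.0251, 0.1049] tilt 0.1 F(b) [-0.3, -0.7, 0.8] open 0.7 reach 0.008
shift [0.0002, -0.0125, -0.0033] turn [-8.1, 0.1, 0.0] | 0.013 8.1
shift [0.0002, -0.0206, -0.0036] turn [-12.1, 0.1, 0.0] | 0.021 12.1
shift [0.0002, -0.0359, -0.002] turn [-22.1, 0.1, 0.0] | 0.036 22.1
```

View pics/z.png

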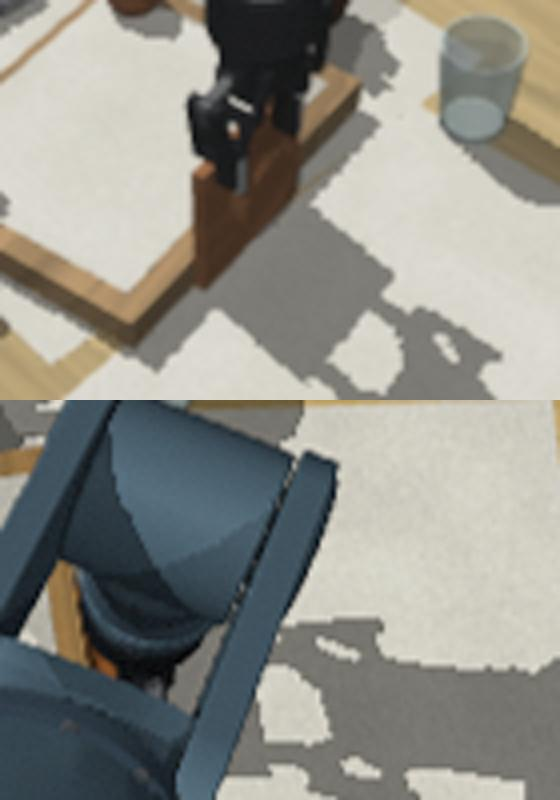

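step_arm --plan '[[[0, -0.006, -0.0015], [-4, 0, 0]], [[0, -0.0125, -0.0033], [-8, 0, 0]], [[0, -0.0206, -0.0036], [-12, 0, 0]], [[0, -0.0206, -0.0036], [-12, 0, 0]]]'

```text
time_s: 10.9
eef_pos: [0.5336, -0.0728, 0.0801]
eef_rot: [0.104, 0.991, 0.08, 0.007]
wrist_force: [-0.6, -0.5, 0.3]
opening: 0.701
```

```bash
python3 -c "
from h import *
st()
a=snap('side','s3',(280,140,420,260),4)
st();goal(-.095,.025,.105,-22)"
```

```text
t 10.9 tip(board) [-0.1132, 0.0257, 0.1075] tilt 12.0 F(b) [-0.4, 0.7, 0.3] open 0.7 reach 0.008
t 10.95 tip(board) [-0.1141, 0.0253, 0.1078] tilt 11.9 F(b) [-0.0, -0.7, 0.3] open 0.7 reach 0.008
shift [0.0004, -0.0143, -0.0017] turn [-10.1, 0.1, 0.1] | 0.014 10.1
```

View pics/s3.png

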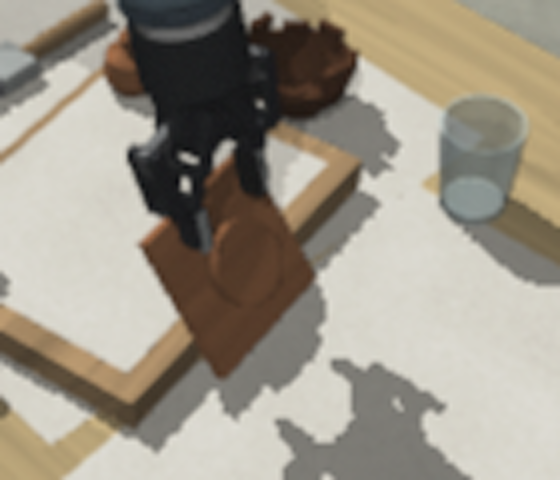

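```bash
python3 -c "
from h import *
for i in range(4): viewer.camera('side')
a=snap('side','s4',(280,140,420,260),4)
st()"
```

```text
t 11.2 tip(board) [-0.1157, 0.025, 0.1084] tilt 12.0 F(b) [0.2, -0.7, 1.1] open 0.7 reach 0.008
```

View pics/s4.png

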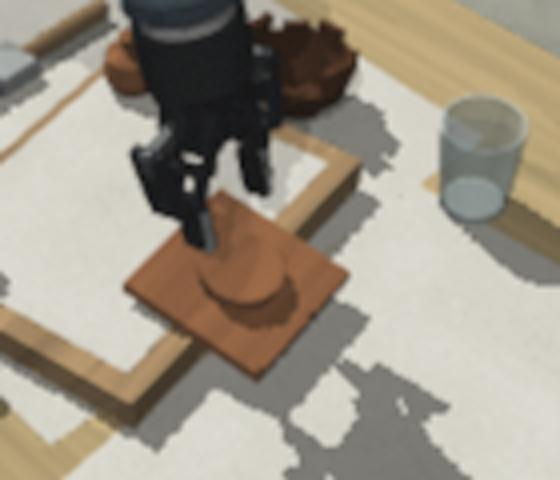

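```bash
python3 -c "
from h import *
goal(-.14,.025,.19,0)"
```

```text
shift [0.0, 0.0349, -0.0754] turn [12.0, 0.0, -0.1] | 0.083 12.0
```

step_arm --plan '[[[0, 0, -0.035], [0, 0, 0]], [[0, 0.02, -0.055], [6, 0, 0]], [[0, 0.035, -0.075], [12, 0, 0]], [[0, 0.035, -0.075], [12, 0, 0]]]'

```text
time_s: 11.6
eef_pos: [0.5408, -0.0974, 0.1661]
eef_rot: [0.001, 0.997, 0.077, 0.004]
wrist_force: [0.1, -0.8, 0.4]
opening: 0.698
```

```bash
python3 -c "
from h import *
st();goal(-.30,.025,.19,0)"
```

```text
t 11.6 tip(board) [-0.1444, 0.0227, 0.1941] tilt 0.4 F(b) [-0.8, 0.1, 0.4] open 0.7 reach 0.008
shift [-0.0019, 0.1556, 0.0046] turn [0.2, -0.4, -0.2] | 0.156 0.5
```

step_arm --plan '[[[-0.002, 0.156, 0.005], [0, 0, 0]], [[-0.002, 0.156, 0.005], [0, 0, 0]], [[-0.002, 0.156, 0.005], [0, 0, 0]], [[-0.002, 0.156, 0.005], [0, 0, 0]]]'

```text
time_s: 12.0
eef_pos: [0.5598, -0.2524, 0.1558]
eef_rot: [0.001, 0.997, 0.077, -0.0]
wrist_force: [-0.3, 0.3, 0.1]
opening: 0.702
```

```bash
python3 -c "
from h import *
st();
a=snap('side','s4',(280,150,420,260),4)
b=snap('top','t4',(280,130,420,260),4)
cv2.imwrite('pics/z.png',np.vstack([a,b]))"
```

```text
t 12.0 tip(board) [-0.3004, 0.0283, 0.1838] tilt 0.2 F(b) [0.4, 0.3, 0.1] open 0.7 reach 0.008
```

View pics/s4.png

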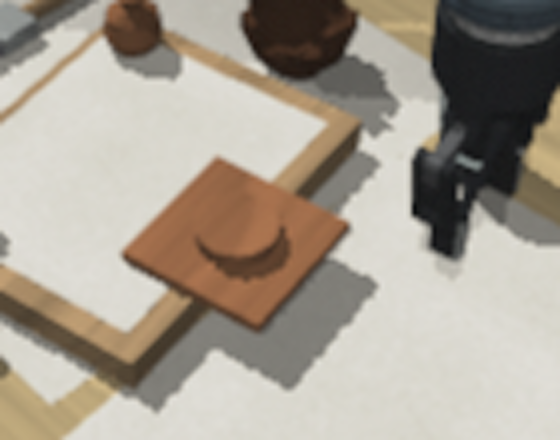

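View pics/t4.png

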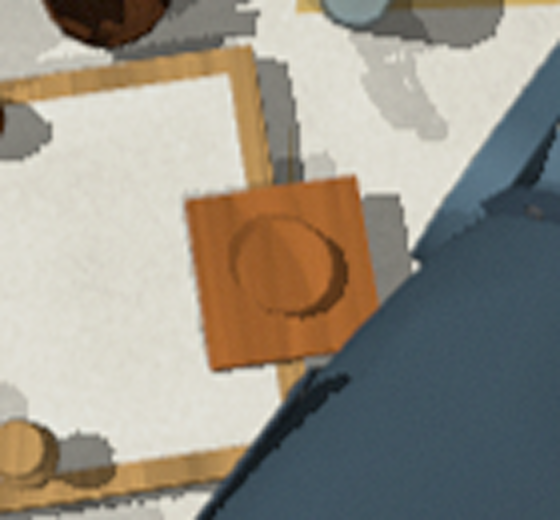

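```bash
python3 -c "
from h import *
T=lambda x,y:(x/4+280-.4,y/4+130-.4);S=lambda x,y:(x/4+280-.4,y/4+150-.4)
for c,f,pts in(('top',T,((187,200),(355,177),(213,370))),('side',S,((218,157),(350,228),(258,325),(123,253)))):
  for p in pts: print(c,w2b(ray(c,*f(*p),.04)).round(4))
"
```

```text
top [-0.0569 -0.0424  0.04  ]
top [-0.1738 -0.0418  0.04  ]
top [-0.0576  0.0771  0.04  ]
side [-0.0563 -0.0416  0.04  ]
side [-0.178  -0.0373  0.04  ]
side [-0.1754  0.0771  0.04  ]
side [-0.0577  0.0783  0.04  ]
```

```bash
python3 -c "
from h import *
st();goal(-.235,.018,.036,0)"
```

```text
t 12.1 tip(board) [-0.2962, 0.028, 0.1835] tilt 0.1 F(b) [0.2, -0.4, -0.1] open 0.7 reach 0.008
shift [0.0101, -0.0611, 0.1475] turn [-0.0, 0.1, -0.2] | 0.16 0.2
```

step_arm --plan '[[[0.01, -0.03, 0.045], [0, 0, 0]], [[0.01, -0.05, 0.09], [0, 0, 0]], [[0.01, -0.06, 0.13], [0, 0, 0]], [[0.01, -0.061, 0.1475], [0, 0, 0]], [[0.01, -0.061, 0.1475], [0, 0, 0]]]'

```text
time_s: 12.6
eef_pos: [0.557, -0.1809, 0.0054]
eef_rot: [-0.002, 0.997, 0.081, -0.004]
wrist_force: [-0.0, -0.5, -0.0]
opening: 0.703
```

```bash
python3 -c "
from h import *
st()
a=snap('side','s5',(300,150,440,260),4);st();goal(-.175,.018,.036,0);goal(-.115,.018,.036,0)"
```

```text
t 12.6 tip(board) [-0.2295, 0.0196, 0.0334] tilt 0.5 F(b) [-0.5, 0.1, -0.0] open 0.7 reach 0.008
t 12.65 tip(board) [-0.2314, 0.0179, 0.0358] tilt 0.2 F(b) [0.3, 0.0, 0.8] open 0.7 reach 0.008
shift [0.0002, -0.0564, -0.0001] turn [-0.1, 0.2, 0.1] | 0.056 0.3
shift [0.0003, -0.1164, 0.0] turn [-0.1, 0.2, 0.1] | 0.116 0.3
```

View pics/s5.png

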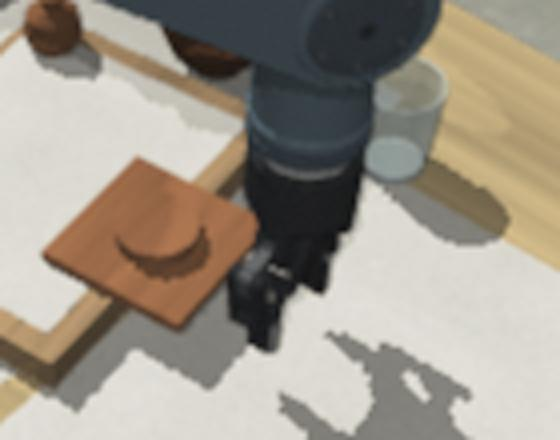

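step_arm --plan '[[[0, -0.014, 0], [0, 0, 0]], [[0, -0.028, 0], [0, 0, 0]], [[0, -0.042, 0], [0, 0, 0]], [[0, -0.056, 0], [0, 0, 0]], [[0, -0.056, 0], [0, 0, 0]]]'

```text
time_s: 13.15
eef_pos: [0.5511, -0.1274, 0.0095]
eef_rot: [0.0, 0.997, 0.081, -0.0]
wrist_force: [-0.1, 0.3, 0.6]
opening: 0.701
```

```bash
python3 -c "
from h import *
st()
a=snap('side','s5',(300,150,440,260),4);st();goal(-.145,.018,.036,0);goal(-.115,.018,.037,0)"
```

```text
t 13.15 tip(board) [-0.1757, 0.0171, 0.0375] tilt 0.0 F(b) [0.3, 0.1, 0.6] open 0.7 reach 0.008
t 13.2 tip(board) [-0.1767, 0.017, 0.0374] tilt 0.1 F(b) [1.2, -0.9, -0.3] open 0.7 reach 0.008
shift [-0.0009, -0.0318, 0.0014] turn [0.0, 0.0, 0.1] | 0.032 0.1
shift [-0.0009, -0.0618, 0.0004] turn [0.0, 0.0, 0.1] | 0.062 0.1
```

View pics/s5.png

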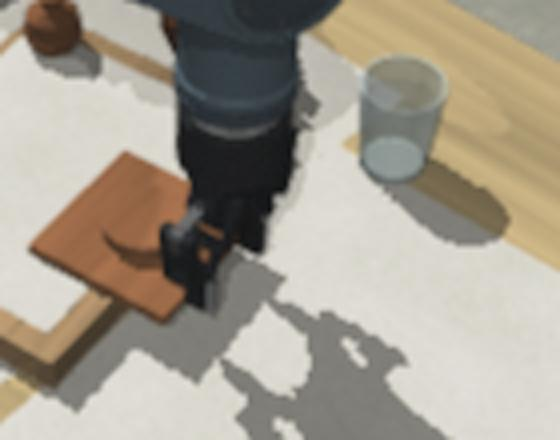

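step_arm --plan '[[[0, -0.008, 0.002], [0, 0, 0]], [[0, -0.016, 0.003], [0, 0, 0]], [[0, -0.024, 0.003], [0, 0, 0]], [[0, -0.032, 0.003], [0, 0, 0]], [[0, -0.032, 0.003], [0, 0, 0]]]'

```text
time_s: 13.7
eef_pos: [0.5457, -0.0967, 0.0057]
eef_rot: [-0.0, 0.997, 0.08, -0.001]
wrist_force: [0.0, 0.3, -0.4]
opening: 0.698
```

```bash
python3 -c "
from h import *
st()
a=snap('side','s5',(270,140,410,250),4);st();goal(-.115,.018,.036,0)"
```

```text
t 13.7 tip(board) [-0.1446, 0.0175, 0.0337] tilt 0.1 F(b) [0.3, -0.1, -0.4] open 0.7 reach 0.008
t 13.75 tip(board) [-0.1451, 0.0174, 0.0338] tilt 0.1 F(b) [-0.6, 0.1, -0.3] open 0.7 reach 0.008
shift [-0.0005, -0.0301, -0.0022] turn [0.0, 0.1, 0.1] | 0.03 0.1
```

View pics/s5.png

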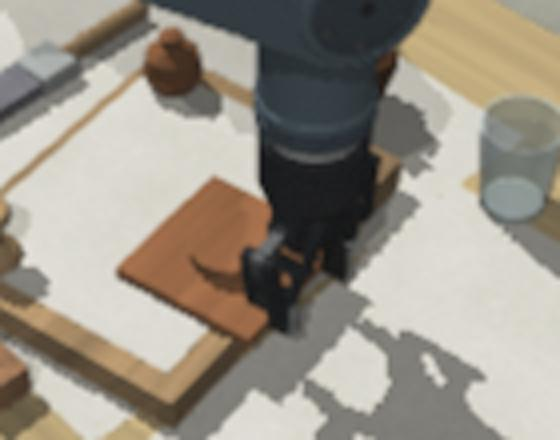

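step_arm --plan '[[[0, -0.007, -0.002], [0, 0, 0]], [[0, -0.014, -0.002], [0, 0, 0]], [[0, -0.022, -0.002], [0, 0, 0]], [[0, -0.031, -0.002], [0, 0, 0]], [[0, -0.031, -0.002], [0, 0, 0]]]'

```text
time_s: 14.25
eef_pos: [0.5409, -0.0659, 0.0079]
eef_rot: [-0.0, 0.997, 0.08, -0.001]
wrist_force: [-0.6, -0.1, 0.2]
opening: 0.703
```

```bash
python3 -c "
from h import *
st()
a=snap('side','s5',(270,140,410,250),4);st();goal(-.15,.018,.05,0)"
```

```text
t 14.25 tip(board) [-0.1134, 0.0175, 0.0359] tilt 0.1 F(b) [0.0, 0.6, 0.2] open 0.7 reach 0.008
t 14.3 tip(board) [-0.1139, 0.0174, 0.0359] tilt 0.1 F(b) [-0.0, 0.4, 0.7] open 0.7 reach 0.008
shift [-0.0007, 0.0361, -0.0141] turn [0.0, 0.1, 0.1] | 0.039 0.1
```

View pics/s5.png

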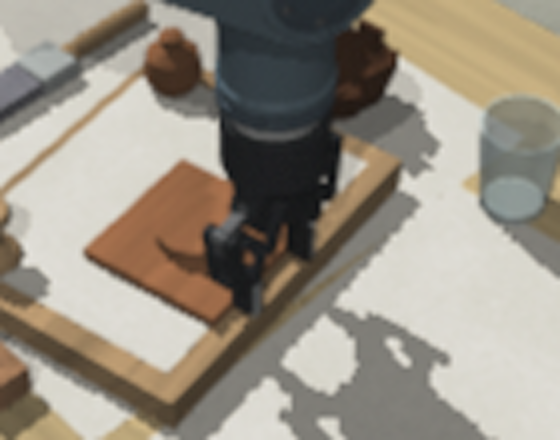

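step_arm --plan '[[[0, -0.006, 0], [0, 0, 0]], [[0, -0.006, 0], [0, 0, 0]], [[0, 0.03, 0], [0, 0, 0]], [[0, 0.06, -0.04], [0, 0, 0]], [[0, 0.09, -0.08], [0, 0, 0]]]'

```text
time_s: 14.8
eef_pos: [0.5544, -0.1565, 0.0875]
eef_rot: [-0.001, 0.997, 0.08, -0.002]
wrist_force: [1.8, -0.3, -0.1]
opening: 0.7
```

step_arm --plan '[[[0, 0.05, -0.04], [0, 0, 0]], [[0, 0.1, -0.06], [0, 0, 0]], [[0, 0.15, -0.06], [0, 0, 0]], [[0, 0.15, -0.06], [0, 0, 0]], [[0, 0.15, -0.06], [0, 0, 0]]]'

```text
time_s: 15.3
eef_pos: [0.5793, -0.307, 0.1481]
eef_rot: [0.001, 0.997, 0.078, -0.0]
wrist_force: [0.1, 0.6, -0.4]
opening: 0.701
```

```bash
python3 -c "
from h import *
st()
a=snap('side','s6',(240,140,400,260),4);b=snap('top','t6',(240,130,400,270),4)
for t in ('bowl_a','oil_jar','knob_pot','sanding_block','brush','candle_cup'):
  nets.boxes_of(t,'top')
st()"
```

```text
t 15.3 tip(board) [-0.3575, 0.0177, 0.1761] tilt 0.1 F(b) [0.6, -0.2, -0.4] open 0.7 reach 0.008
t 15.7 tip(board) [-0.3536, 0.0167, 0.1761] tilt 0.1 F(b) [-0.5, 0.5, -0.9] open 0.7 reach 0.008
```

View pics/s6.png

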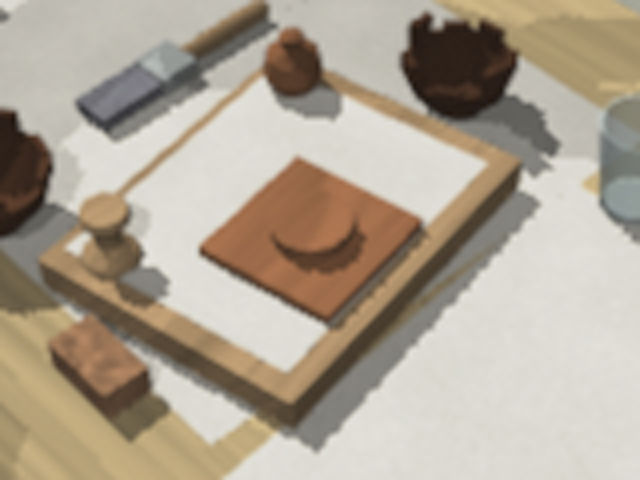

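View pics/t6.png

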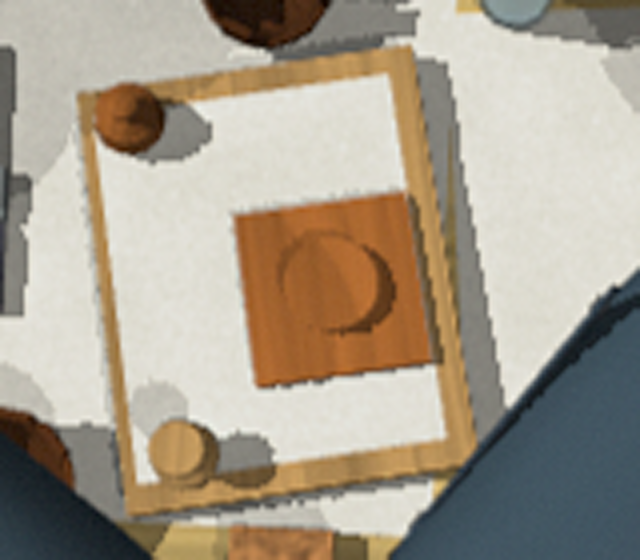

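```bash
python3 -c "
from h import *
for p in ((234,213),(405,192),(434,361),(258,386)): print('top',w2b(ray('top',p[0]/4+239.6,p[1]/4+129.6,.04)).round(3))
for p in ((298,158),(420,222),(330,320),(201,250)): print('side',w2b(ray('side',p[0]/4+239.6,p[1]/4+139.6,.04)).round(3))
st()
ticket.hand_in()"
```

```text
top [ 0.021 -0.045  0.04 ]
top [-0.097 -0.042  0.04 ]
top [-0.099  0.077  0.04 ]
top [0.021 0.077 0.04 ]
side [ 0.02  -0.041  0.04 ]
side [-0.098 -0.038  0.04 ]
side [-0.101  0.079  0.04 ]
side [0.018 0.08  0.04 ]
t 15.7 tip(board) [-0.3536, 0.0167, 0.1761] tilt 0.1 F(b) [-0.5, 0.5, -0.9] open 0.7 reach 0.008
the job is handed in; nothing more can be done
```

The dish now lies foot up and flat on the board, with nothing overhanging. I handed the job in at about 15.7 s; no verdict came back.

I took the look-alike farthest from the base (0.586 m). With two open fingertips I pushed it against the board's front edge, tipped it upright there and toppled it over. Then I pushed its rear edge until it was all on the board, and drew back.

**Last checks:**
- **Corners:** both cameras put the four plate corners at x from -0.10 to +0.02 m and y from -0.045 to +0.08 m in the board frame. That is about 20 mm inside the front edge. The two views agree to within about 4 mm when I assume the plate is flat on the board.
- **Robot:** the arm is clear of everything and the wrist force reads about zero.
- **Other things:** those in view look unmoved. I judged this by eye from the pictures; the brush and one bowl were partly hidden in the final top view. I ran the detector on six of them but did not use its output.

**Disagreement:** the fingertips were about 36 mm farther back along the tool than `ctrl.tip_reach` says. The pictures and a light touch on the table (16 N) both showed it. I used the measured value and kept the plate clear of both possible positions of the grasp point.

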